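# Slide the chamber plate home under the manipulator bridge

### The job

Load the recording chamber: with the fingertips, push the loose black chamber plate across the round stage and slide it in under the low manipulator bridge until it is fully home against the two stop pins, squarely, with the recording chamber under the round opening of the bridge. Only push the plate: it must stay flat on the stage, never lifted or tipped, the chamber ring must not be touched or scrape the bridge, and the hand must keep off the bridge and the manipulator on it. Leave the objective, the magnet foot and the dish standing where they are.

Things in the scene. Friction and masses are not known exactly. Their poses are not given: they have to be found in the camera images.
- plate: the loose chamber plate: flat black rectangle, 130 mm long (its x), 100 wide (y), 10 thick, 0.3 to 0.5 kg, sliding on the stage. Origin: centre of its underside, z up. Its +x end goes in under the bridge. It starts in the open on the robot's side of the bridge, turned up to 20 degrees from the way in and up to 40 mm to either side of it
- plate_rear (a point): the middle of the plate's rear (-x) edge face, half-way up (5 mm above the stage), 65 mm behind the plate's origin, axes as the plate: the edge to push home
- chamber: the recording chamber fixed on the plate: a low white open ring, 60 mm outside, 46 mm inside diameter, rising 10 mm above the plate's top (rim 20 mm above the stage). Origin: centre of its foot, 25 mm ahead (+x) of the plate's origin. Not to be touched
- opening (a point): the point on the stage's top surface straight below the centre of the round opening (50 mm) in the fixed aluminium bridge. x is the way the plate slides in, y runs along the bridge, z up. With the plate home the chamber's centre is at x = 0, y = 0 here, the plate's origin at x = -25 mm, its rear edge at x = -90 mm, axes parallel
- bridge: the fixed bridge, origin and axes as opening. Deck 76 mm deep in x, 264 mm long in y, underside 24 mm and top 34 mm above the stage. On it stand a manipulator (y = 75 to 125 mm, with a holder and pipette reaching to the opening) and an electrode clamp (near y = -100 mm), at most 50 mm above the deck. Not to be touched
- entry (a point): the middle of the way in below the bridge's near edge, on the stage's top, 38 mm before opening, same axes. The way in is 112 mm wide between two spacer rails (inner faces at y = -56 and +56 mm, as long as the deck is deep) with half-round noses of 10 mm radius
- stops (a point): the point on the stage's top midway between the two fixed stop pins (steel, 8 mm diameter, 18 mm high, at y = -35 and +35 mm), on the line of their near sides, 40 mm beyond opening, same axes: the plate's front edge meets it when home
- stage: the fixed round stainless stage, 530 mm diameter, on the bench. Origin: centre of its underside, at bench height; its top is 20 mm above. Axes as opening, which lies 90 mm from the centre in +x
- objective: bystander: a spare objective lens standing on the stage, black with a brass thread on top, 27 mm diameter, 43 mm high, origin under its centre
- magnet_foot: bystander: a magnet foot standing on the stage, 56 mm wide blue disc with a smaller black disc and an aluminium stud, 44 mm high in all, origin under its centre
- dish: bystander: a covered flat culture dish standing on the stage, 57 mm diameter, 14 mm high, origin under its centre
Mind the look-alikes: they are no part of the job. Of the things like the plate, leave any that is green; of the rest the larger one is meant.

How it is judged:
By the outcome, as a careful person would: the job done as asked, in the order asked, and still so for the second after the job is handed in, with the robot touching nothing.
It also fails if it takes over 72 s, if anything falls off the work surface, if the arm or the gripper's body presses on something with over 40 N, if the wrist force passes 120 N, or if a joint passes its speed limit or range.

### The arm

A 6-joint arm with a two-finger parallel gripper is mounted at the origin on the work surface. World frame = base frame: x ahead of the robot, y to its left, z up, the work surface at z = 0. Lengths are in mm, angles in degrees, forces in N, time in s.
With the tool pointing down it reaches from about 300 to 850 mm from the base axis. Payload 4.2 kg.
Tool frame: the origin (TCP) lies midway between the tips of the shut fingers; the grasp point (between the pads) lies env.hold_point_z behind it (env.hold_point_z is the distance from the TCP to the grasp point, in mm); z points along the fingers, y is the line along which they close (so a half turn about z gives the same grasp; the last joint's range is limited). The gripper opens to 91 mm and grips with 3 to 60 N. Pads are 32 mm wide; open, the fingers measure 118 mm over their backs; the gripper's body (76 mm by 178 mm) begins 60 mm behind the grasp point.
Start: joints at [70.015, 18.312, 89.639, -0, 72.044, -1.146], TCP at [185.675, 544.213, 213.976] pointing down, gripper open.
Joint ranges: [-177.97, 177.97], [-48.28, 115.42], [12.27, 149.76], [-77.06, 257.06], [2.81, 150.46], [-146.56, 146.56]. Speed limits (degrees/s): [147.25, 147.25, 180, 180, 180, 180].

### API

Orientations are given as [roll, pitch, yaw] about the fixed x, y, z axes, in that order (R = Rz(yaw) Ry(pitch) Rx(roll)).
In Python, from workcell import env, viewer, spotter gives the robot as it stands.
- The arm moves only by the tool apply_moves, never from a script. Its arguments are lists of equal length, an entry for each row: "delta_pos": the shift along the world's x, y, z normalised to -1 to 1, where 1 is 120 mm, a list of three; "rot": the turn, a rotation vector about the world's x, y, z normalised to -1 to 1, where 1 is 1.5 rad, a list of three; "hand": the opening, from 0 (shut) to 1 (fully open). A call has 1 to 10 rows; each row is the pose to reach, as a shift and turn from the pose commanded when the call began; what a row does not reach only later rows make up. A row lasts 1/12 s, in which the tool goes at most 41.7 mm and 7.16 degrees, less where a joint would pass 70% of its speed; a pose out of reach is approached as far as the arm can. A call with a number of a shift or a turn outside -1 to 1 is refused whole. A call with a gripper value outside its range is refused whole. The fingers move at their own pace and stop on an object; "newtons" is the grip in N (left out, the last holds). Time passes only in rows, so rows that repeat a pose let the fingers close. It gives the time, the measured TCP pose, the force, the opening and the grip force at its end, in the units of the state.
- env.state(): the state, without advancing time (a new reading comes with each control period).
- viewer.grab_frame(name): name is "side" or "top" or "wrist"; returns a dict with "pixels" (420x560x3 uint8, red, green, blue), "camera_matrix" (3x3 intrinsics, pixels), "k1" (the pictures are not rectified: a ray, as slopes to the right and down, at radius r is drawn at 1 + k1 r^2 times it, then the intrinsics apply), "R" (3x3) and "t" (3): a world point X has camera coordinates R X + t; the wrist camera has in their place "mount" (4x4, takes a point from camera to tool coordinates, whose origin is the TCP and whose axes are the flange's). Camera axes: x right, y down, z forward; pixel columns grow to the right and rows downward; lengths in mm; the calibration is good to about 2 mm. A picture is of the moment at which its call begins: read the wrist's pose just before it. There is no depth.
- env.job_done(): hands the job in; it is judged then, once.
Trained networks look in a picture, given as the dict that the camera call returned (one of the last four; its "shot" number tells which), for a name from the list of things; names that differ only in an ending like _2 or _b are one class to them, and where a whole thing is asked for, a point or a joint stands for the part that bears it (a point fixed in the world has none). Each returns a list of dicts, best first, with "score" (0 to 1); they miss things now and then, are a little off and sometimes report something else, mostly with a low value. They report only what shows in the picture. A call takes as long as a camera call. They do not tell look-alikes from the thing itself.
- spotter.trace(picture, query): "mask" (420x560 bool, what is visible of it) and "box" ([centre column, centre row, width, height] in pixels, round what is visible of it).
- spotter.landmark_of(picture, query): "position" ([column, row] in pixels: a listed point, or the origin of a listed thing).
The state is a dict: "time_s": time; "qpos": joint angles; "qvel": joint speeds; "effort": joint torques, N m; "ee_pos": TCP position; "ee_rot": TCP orientation; "force": force on the tool from outside, world axes, zero at the start; "torque": the same for the moment, N m; "gripper_width": finger opening in mm; "gripper_force": force on a finger pad.
Only numpy, scipy, OpenCV 4.12 (cv2) and the standard library are available. Lean on these libraries where they do the work, as an engineer would, in place of code of your own. Each camera call takes 0.05 s, during which the arm holds its last target. There are 200 camera calls.

## Working session

There is one attempt and no reset: what is moved stays moved. The work goes in short steps, Python scripts to look and compute and a tool call to move; the robot and the scene stay as the last step left them, time stands still between calls to the robot, and variables do not carry over. Pictures are saved under pics/ and viewed, at most 10 in all, crops included, and the job is handed in when it is done.

Besides the shell and the picture viewer there is one more tool, called after ">>>" by a JSON object that holds its "method" and its "body", one argument or row to a line. apply_moves: Moves the arm, as the interface text tells. Its arguments: {"type":"object","properties":{"delta_pos":{"type":"array"},"rot":{"type":"array"},"hand":{"type":"array"},"newtons":{"type":"number"}},"required":["delta_pos","rot","hand"]}

```bash
mkdir -p pics; ls; cat > h.py <<'E'
import numpy as np, cv2
from workcell import env, viewer, spotter
from scipy.spatial.transform import Rotation as Ro
def grab(n,save=None):
    s=env.state(); p=viewer.grab_frame(n)
    if 'mount' in p:
        M=np.array(p['mount']); Rt=Ro.from_euler('xyz',s['ee_rot'],degrees=True).as_matrix()
        Rc=Rt@M[:3,:3]; c=Rt@M[:3,3]+np.array(s['ee_pos'])
        p['Rw'],p['c']=Rc,c
    else:
        R=np.array(p['R']); p['Rw'],p['c']=R.T,-R.T@np.array(p['t'])
    if save: cv2.imwrite('pics/'+save,cv2.cvtColor(p['pixels'],cv2.COLOR_RGB2BGR))
    return p
def px2w(p,uv,z):
    K=np.array(p['camera_matrix']); uv=np.atleast_2d(uv).astype(float)
    d=np.c_[(uv[:,0]-K[0,2])/K[0,0],(uv[:,1]-K[1,2])/K[1,1]]
    u=d.copy()
    for _ in range(20): u=d/(1+p['k1']*(u**2).sum(1,keepdims=True))
    r=np.c_[u,np.ones(len(u))]@p['Rw'].T
    return p['c']+r*((z-p['c'][2])/r[:,2])[:,None]
def w2px(p,X):
    K=np.array(p['camera_matrix']); q=(np.atleast_2d(X)-p['c'])@p['Rw']
    u=q[:,:2]/q[:,2:]; u=u*(1+p['k1']*(u**2).sum(1,keepdims=True))
    return u*[K[0,0],K[1,1]]+[K[0,2],K[1,2]]
E
python3 - <<'E'
from h import *
print(env.state(), env.hold_point_z)
p=grab('top','top0.png'); q=grab('side','side0.png')
for im,n in((p,'top'),(q,'side')):
  for o,z in(('plate',20),('plate_rear',25),('chamber',30),('opening',20),('entry',20),('stops',20),('bridge',20),('stage',0),('objective',20),('magnet_foot',20),('dish',20)):
    for r in spotter.landmark_of(im,o)[:3]: print(n,o,round(r['score'],2),np.round(r['position']),px2w(im,r['position'],z).round(0)[0,:2])
  for r in spotter.trace(im,'plate'): print(n,'trace',round(r['score'],2),np.round(r['box']),r['mask'].sum())
E
```

```text
pics
{'time_s': 0.0, 'qpos': array([ 7.00162698e+01,  1.83510770e+01,  8.97071723e+01, -2.03650721e-03,
        7.20424137e+01, -1.14453601e+00]), 'qvel': array([-0.10115723, -0.01344627, -0.02081504, -0.06395979, -0.04862324,
       -0.06995753]), 'effort': array([ 1.29083099e-03, -4.12456656e+01, -2.31976014e+01,  7.28784339e-02,
        4.55361174e-02, -1.49941784e-04]), 'ee_pos': array([185.49920109, 543.72230915, 213.12073526]), 'ee_rot': array([-1.79899318e+02, -7.48951731e-05,  1.61161435e+02]), 'force': array([ 0.49206536, -0.81514369, -0.62381388]), 'torque': array([ 0.02394006, -0.00397719,  0.01899947]), 'gripper_force': 0.0, 'gripper_width': 91.34642847711963} 18.8
top plate 0.77 [236. 209.] [531.  73.]
top plate 0.66 [416. 258.] [ 440. -285.]
top plate 0.59 [150. 331.] [291. 235.]
top plate_rear 0.85 [153. 308.] [335. 228.]
top plate_rear 0.82 [224. 236.] [477.  95.]
top plate_rear 0.61 [398. 225.] [ 505. -246.]
top chamber 0.97 [242. 197.] [554.  61.]
top chamber 0.93 [151. 343.] [270. 230.]
top chamber 0.86 [421. 265.] [ 426. -291.]
top opening 0.84 [253. 138.] [674.  
[... 682 characters left out ...]
ber 0.94 [291. 200.] [567.  48.]
side chamber 0.55 [232. 342.] [ 424. -313.]
side chamber 0.5 [153. 166.] [262. 205.]
side opening 0.74 [339. 204.] [672.  39.]
side entry 0.86 [322. 202.] [636.  48.]
side stops 0.59 [359. 206.] [713.  26.]
side stops 0.53 [322. 200.] [635.  55.]
side bridge 0.71 [339. 209.] [668.  21.]
side stage 0.96 [303. 210.] [594.  48.]
side objective 0.54 [269. 269.] [ 501. -145.]
side magnet_foot 0.91 [318. 153.] [659. 241.]
side dish 0.66 [276. 150.] [557. 265.]
side dish 0.53 [320. 152.] [664. 247.]
side trace 0.97 [275. 200.  68.  39.] 1899
side trace 0.68 [243. 342.  94.  79.] 3990
side trace 0.56 [164. 168.  42.  21.] 735
side trace 0.54 [277. 147.  22.  13.] 302
```

View pics/top0.png

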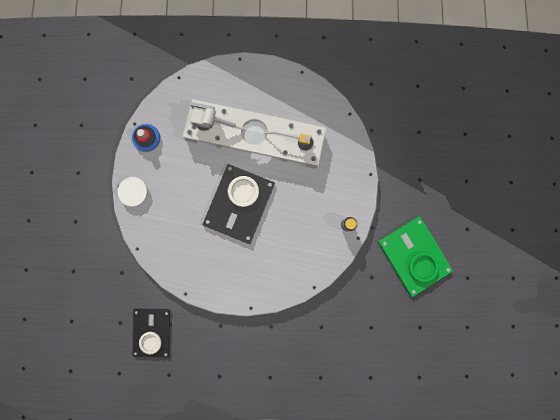

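View pics/side0.png

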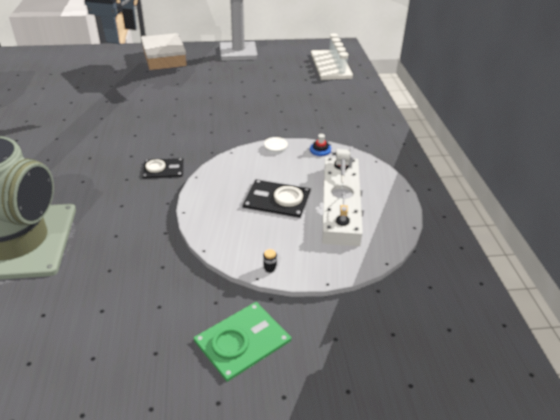

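Target candidates in the top image are the black plate on the stage at (240,205), the small black one on the bench at (151,333), and the green one at (416,258). Green is ruled out. Of the two black ones, the plate on the stage is larger, so it's the one meant. I'll confirm with a crop while fitting poses.

```bash
cat >> h.py <<'E'
def platefit(p,guess):
    """min-area rectangle of the dark plate top (z=30) near guess; returns centre, yaw, sizes"""
    # homography-like rectification to a stage map at z=30, 1 mm = 2 px, 
    return rect(p,guess,30)
def warp(p,c,z,half=120,s=2):
    g=np.arange(-half,half,1/s); X,Y=np.meshgrid(g,g)
    P=np.c_[c[0]+X.ravel(),c[1]+Y.ravel(),np.full(X.size,z)]
    m=w2px(p,P).astype(np.float32).reshape(*X.shape,2)
    return cv2.remap(p['pixels'],m[...,0],m[...,1],cv2.INTER_LINEAR)
def platefit(p,c,z=30,thr=75,half=120,s=2):
    w=warp(p,c,z,half,s); m=(w.max(2)<thr).astype(np.uint8)
    m=cv2.morphologyEx(m,cv2.MORPH_OPEN,np.ones((9,9)))
    n,l,st,ce=cv2.connectedComponentsWithStats(m)
    k=1+np.argmin(np.hypot(*(ce[1:]-half*s).T)+1e3*(st[1:,4]<5000)) 
    pts=cv2.findNonZero((l==k).astype(np.uint8)); r=cv2.minAreaRect(pts)
    b=cv2.boxPoints(r)/s-half+np.array(c[:2]); 
    e=b[1]-b[0],b[2]-b[1]; L=max(e,key=np.linalg.norm); yaw=np.degrees(np.arctan2(L[1],L[0])); yaw=(yaw+90)%180-90
    return np.array(r[0])/s-half+np.array(c[:2]),yaw,sorted(np.array(r[1])/s),b
E
python3 - <<'E'
from h import *
p=grab('top'); q=grab('side')
for im in(p,q):
  print(platefit(im,(533,72)))
i=cv2.cvtColor(p['pixels'],cv2.COLOR_RGB2BGR)[85:265,110:370]; cv2.imwrite('pics/crop0.png',cv2.resize(i,None,fx=3,fy=3,interpolation=cv2.INTER_CUBIC))
# bridge: bright deck at z=54
for im in (p,q):
  w=warp(im,(674,42),54,170); cv2.imwrite('pics/br_%d.png'%im['shot'],cv2.cvtColor(w,cv2.COLOR_RGB2BGR)); 
  for r in spotter.trace(im,'bridge')[:1]:
    m=np.argwhere(r['mask'])[:,::-1]; P=px2w(im,m,54)[:,:2].astype(np.float32); print(cv2.minAreaRect(P))
E
```

```text
(array([540.61394501,  68.25322723]), np.float64(-21.068967303915016), [np.float64(98.58100128173828), np.float64(128.8662567138672)], array([[462.76875305,  45.42103577],
       [583.02011108,  -0.9052887 ],
       [618.45913696,  91.0854187 ],
       [498.20777893, 137.41174316]]))
(array([536.94132996,  59.25999451]), np.float64(-20.973499315237234), [np.float64(101.474853515625), np.float64(124.65509796142578)], array([[460.58247375,  34.19340515],
       [576.97868347, -10.42515564],
       [613.30018616,  84.32658386],
       [496.90397644, 128.94514465]]))
((674.83349609375, 38.9984130859375), (265.9769592285156, 85.36299896240234), 78.92473602294922)
((678.1561889648438, 41.50971984863281), (351.6978454589844, 83.20278930664062), 78.94364166259766)
```

View pics/crop0.png

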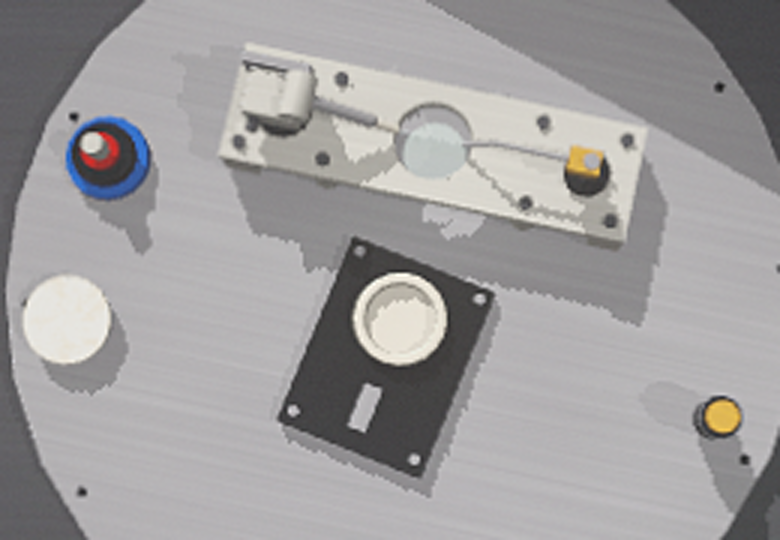

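The crop confirms it: a large black plate with a white ring near its bridge-side end, centred at about (540,68) mm with yaw -21°. The bridge is at (675,40) with yaw -11°. I'm moving in behind it, high up, for a wrist look.

>>> {"method": "apply_moves", "body": {
  "delta_pos": [
    [0.533,-0.913,0],
    [0.533,-0.913,0],
    [0.533,-0.913,0],
    [0.533,-0.913,0]
  ],
  "rot": [
    [0,0,0],
    [0,0,0],
    [0,0,0],
    [0,0,0]
  ],
  "hand": [0.62,0.62,0.62,0.62]
}}

```text
time_s: 1.83
ee_pos: [251.6, 429.2, 214.0]
ee_rot: [-179.8, 0.1, 160.9]
force: [0.0, -0.4, -1.0]
gripper_width: 67.4
gripper_force: 0.0
```

>>> {"method": "apply_moves", "body": {
  "delta_pos": [
    [0.533,-0.913,0],
    [0.533,-0.913,0],
    [0.533,-0.913,0],
    [0.533,-0.913,0]
  ],
  "rot": [
    [0,0,0],
    [0,0,0],
    [0,0,0],
    [0,0,0]
  ],
  "hand": [0.62,0.62,0.62,0.62]
}}

```text
time_s: 2.17
ee_pos: [315.8, 320.3, 214.2]
ee_rot: [-179.9, 0.1, 160.9]
force: [-0.4, -0.2, -0.3]
gripper_width: 56.7
gripper_force: 0.0
```

>>> {"method": "apply_moves", "body": {
  "delta_pos": [
    [0.533,-0.913,0],
    [0.533,-0.913,0],
    [0.533,-0.913,0],
    [0.533,-0.913,0]
  ],
  "rot": [
    [0,0,0],
    [0,0,0],
    [0,0,0],
    [0,0,0]
  ],
  "hand": [0.62,0.62,0.62,0.62]
}}

```text
time_s: 2.5
ee_pos: [380.3, 211.1, 214.2]
ee_rot: [-179.9, 0.2, 160.8]
force: [-0.2, 1.1, 0.8]
gripper_width: 56.8
gripper_force: 0.0
```

>>> {"method": "apply_moves", "body": {
  "delta_pos": [
    [0.533,-0.913,0],
    [0.533,-0.913,0],
    [0.533,-0.913,0],
    [0.533,-0.913,0],
    [0.533,-0.913,0],
    [0.533,-0.913,0]
  ],
  "rot": [
    [0,0,-0.02],
    [0,0,-0.02],
    [0,0,-0.02],
    [0,0,-0.02],
    [0,0,-0.02],
    [0,0,-0.02]
  ],
  "hand": [0.62,0.62,0.62,0.62,0.62,0.62]
}}

```text
time_s: 3.0
ee_pos: [441.3, 106.8, 213.8]
ee_rot: [180.0, -0.1, 159.4]
force: [0.3, -0.6, -0.7]
gripper_width: 56.5
gripper_force: 0.0
```

```bash
python3 - <<'E'
from h import *
s=env.state();print(s['ee_pos'],s['ee_rot'],s['gripper_width'],s['time_s'])
p=grab('wrist','w1.png'); print(p['c'],p['Rw'])
print(platefit(p,(540,68)))
for o,z in(('plate',20),('plate_rear',25),('chamber',30),('opening',20),('entry',20),('stops',20)):
    for r in spotter.landmark_of(p,o)[:2]: print(o,round(r['score'],2),np.round(r['position']),px2w(p,r['position'],z).round(0)[0,:2])
E
```

```text
[441.29912749 106.7574593  213.84389756] [ 1.79964346e+02 -5.65627428e-02  1.59395146e+02] 56.48962516662527 3.0
[368.28915409 134.15208665 384.54620803] [[ 3.51354526e-01  9.01016902e-01  2.54398386e-01]
 [ 9.36242486e-01 -3.38153394e-01 -9.54059152e-02]
 [ 6.33355937e-05  2.71699878e-01 -9.62382030e-01]]
(array([522.25,  50.5 ]), np.float64(-90.0), [np.float64(34.5), np.float64(59.0)], array([[505. ,  21. ],
       [539.5,  21. ],
       [539.5,  80. ],
       [505. ,  80. ]]))
plate 0.65 [276. 268.] [538.  67.]
plate 0.58 [337.  11.] [285. 230.]
plate_rear 0.84 [277. 226.] [482.  89.]
plate_rear 0.62 [348.  56.] [329. 228.]
chamber 0.96 [278. 286.] [558.  62.]
entry 0.43 [279. 224.] [482.  92.]
```

View pics/w1.png

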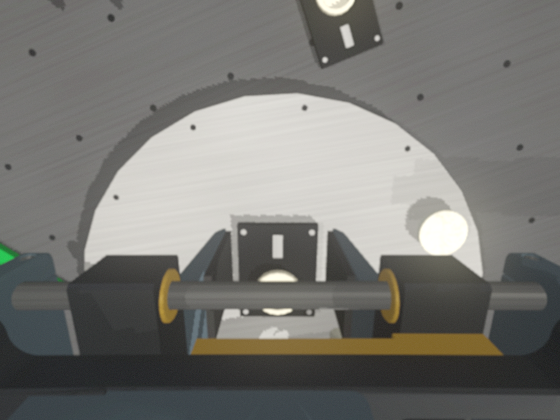

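Wrist picture: the target's rear edge is level at row ≈222, columns 238–317, centred between the fingers, which are squarely behind it with about 25 mm of gap. I'm descending.

>>> {"method": "apply_moves", "body": {
  "delta_pos": [
    [0,0,-0.3],
    [0,0,-0.6],
    [0,0,-0.9],
    [0,0,-1],
    [0,0,-1]
  ],
  "rot": [
    [0,0,0],
    [0,0,0],
    [0,0,0],
    [0,0,0],
    [0,0,0]
  ],
  "hand": [0.62,0.62,0.62,0.62,0.62]
}}

```text
time_s: 3.77
ee_pos: [438.7, 105.8, 91.0]
ee_rot: [-179.8, -0.4, 159.5]
force: [-1.0, 0.6, -0.4]
gripper_width: 56.3
gripper_force: 0.0
```

>>> {"method": "apply_moves", "body": {
  "delta_pos": [
    [0,0,-0.15],
    [0,0,-0.3],
    [0,0,-0.42],
    [0,0,-0.5],
    [0,0,-0.55],
    [0,0,-0.58],
    [0,0,-0.58],
    [0,0,-0.58]
  ],
  "rot": [
    [0,0,0],
    [0,0,0],
    [0,0,0],
    [0,0,0],
    [0,0,0],
    [0,0,0],
    [0,0,0],
    [0,0,0]
  ],
  "hand": [0.62,0.62,0.62,0.62,0.62,0.62,0.62,0.62]
}}

```text
time_s: 4.43
ee_pos: [442.2, 106.2, 25.1]
ee_rot: [179.9, 0.1, 159.5]
force: [0.3, 0.2, 0.1]
gripper_width: 56.2
gripper_force: 0.0
```

```bash
python3 - <<'E'
from h import *
s=env.state();print(s['ee_pos'],s['ee_rot'],s['force'],s['time_s'])
p=grab('wrist','w2.png')
for o,z in(('plate_rear',25),('chamber',30),('opening',20),('entry',20)):
    for r in spotter.landmark_of(p,o)[:2]: print(o,round(r['score'],2),np.round(r['position']),px2w(p,r['position'],z).round(0)[0,:2])
E
```

```text
[442.1925837  106.22748042  25.10573525] [1.79947504e+02 7.38203296e-02 1.59453466e+02] [0.33086365 0.20627375 0.10829946] 4.4333
plate_rear 0.87 [277. 314.] [479.  91.]
```

View pics/w2.png

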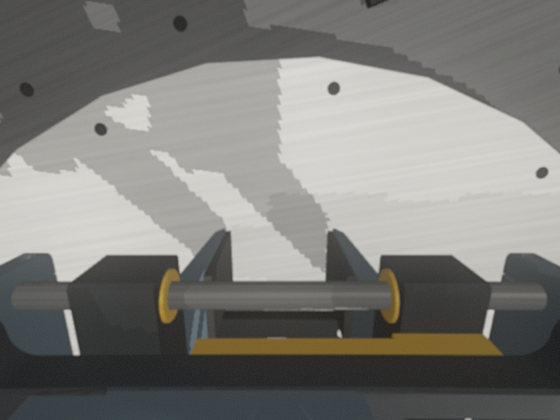

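The wrist view, now low, shows the plate's rear edge at row ~312, just ahead of the fingertips, with a gap of about 23 mm. Before the push I'm refining the bridge pose from its deck corners.

```bash
python3 - <<'E'
from h import *
from scipy.optimize import least_squares
def fit(p,c,z=54,a=38,b=132):
    # refine clicked corners by line fits: rectangle pose with fixed size
    w=px2w(p,c,z)[:,:2]; mod=np.array([[-a,b],[-a,-b],[a,-b],[a,b]],float)
    f=lambda v:(np.c_[np.cos(v[2])*mod[:,0]-np.sin(v[2])*mod[:,1]+v[0],np.sin(v[2])*mod[:,0]+np.cos(v[2])*mod[:,1]+v[1]]-w).ravel()
    r=least_squares(f,[675,40,-.19]); return r.x[:2],np.degrees(r.x[2]),r.fun.round(1)
p=grab('top'); q=grab('side')
c=np.array([[221,158],[624,241],[648,127],[247,43]])/3+[110,85]-.33
print(fit(p,c))
# plate corners from crop at z=30 : near-left, near-right, far-right, far-left
c=np.array([[278,420],[420,478],[495,294],[352,237]])/3+[110,85]-.33
print(fit(p,c,30,65,50))
# opening: rim of hole in deck top from crop (z=54)
print('hole',px2w(p,np.array([[434,141]])/3+[110,85]-.33,54))
i=cv2.cvtColor(q['pixels'],cv2.COLOR_RGB2BGR)[130:260,220:400]; cv2.imwrite('pics/side1.png',cv2.resize(i,None,fx=4.4,fy=4.4,interpolation=cv2.INTER_CUBIC))
E
```

```text
(array([676.72321425,  38.74803811]), np.float64(-10.902315747848395), array([ 0.8,  0.9, -0.1, -0.9, -0.1, -0.2, -0.7,  0.2]))
(array([540.46875701,  67.7383105 ]), np.float64(-20.855154961960736), array([-0.8,  1. , -0.7, -0.2,  0.8, -0.3,  0.6, -0.5]))
hole [[676.84907621  39.06699852  54.        ]]
```

View pics/side1.png

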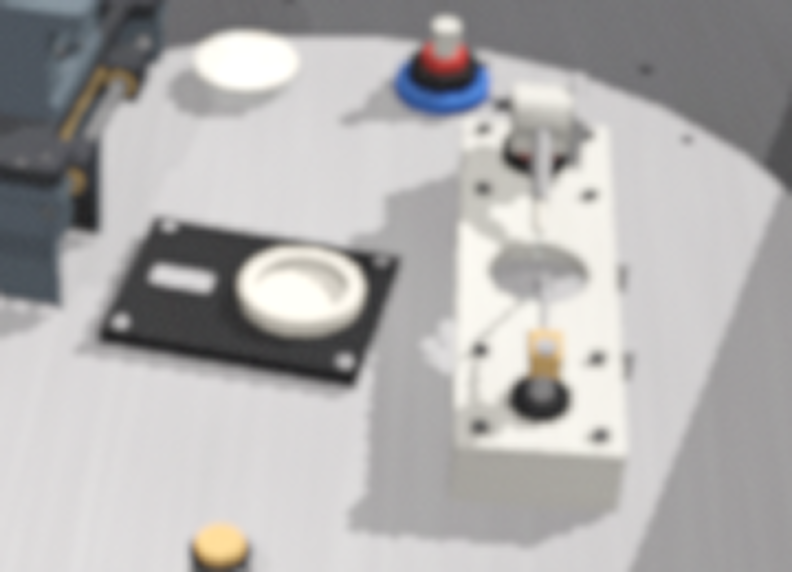

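>>> {"method": "apply_moves", "body": {
  "delta_pos": [
    [0.03,-0.012,0],
    [0.06,-0.024,0],
    [0.09,-0.036,0],
    [0.12,-0.048,0],
    [0.14,-0.056,0],
    [0.155,-0.062,0],
    [0.167,-0.067,0],
    [0.175,-0.07,0],
    [0.18,-0.072,0],
    [0.18,-0.072,0]
  ],
  "rot": [
    [0,0,0],
    [0,0,0],
    [0,0,0],
    [0,0,-0.004],
    [0,0,-0.004],
    [0,0,-0.004],
    [0,0,-0.004],
    [0,0,-0.004],
    [0,0,-0.004],
    [0,0,-0.004]
  ],
  "hand": [0.62,0.62,0.62,0.62,0.62,0.62,0.62,0.62,0.62,0.62]
}}

```text
time_s: 5.62
ee_pos: [463.1, 97.3, 24.3]
ee_rot: [180.0, -0.0, 159.1]
force: [0.0, 0.1, -0.2]
gripper_width: 56.3
gripper_force: 0.0
```

```bash
python3 - <<'E'
from h import *
s=env.state();print(s['ee_pos'],s['ee_rot'],s['force'],s['time_s'])
for n in('top','side'):
  p=grab(n); i=cv2.cvtColor(p['pixels'],cv2.COLOR_RGB2BGR)
  i=i[100:260,170:350] if n=='top' else i[130:260,220:400]
  cv2.imwrite(f'pics/{n}2.png',cv2.resize(i,(390,int(390*i.shape[0]/i.shape[1])),interpolation=cv2.INTER_CUBIC))
a,b=[cv2.imread(f'pics/{n}2.png') for n in('top','side')]
h=max(len(a),len(b)); cv2.imwrite('pics/both2.png',np.hstack([np.pad(x,((0,h-len(x)),(0,0),(0,0))) for x in(a,b)]))
E
```

```text
[463.05608957  97.31354983  24.34416953] [ 1.79998755e+02 -1.12212726e-02  1.59094769e+02] [ 0.02048433  0.11619589 -0.1754937 ] 5.6167
```

View pics/both2.png

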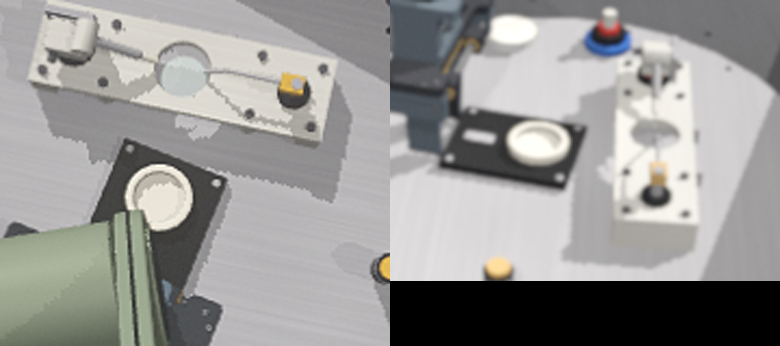

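Both views show the fingers just behind the rear edge with the plate unmoved. Next is a gentle left-turning arc to square it to the bridge.

>>> {"method": "apply_moves", "body": {
  "delta_pos": [
    [0.014,-0.006,0],
    [0.04,-0.031,0],
    [0.065,-0.055,0],
    [0.091,-0.079,0],
    [0.118,-0.102,0],
    [0.145,-0.125,0],
    [0.173,-0.147,0],
    [0.202,-0.168,0],
    [0.231,-0.189,0],
    [0.231,-0.189,0]
  ],
  "rot": [
    [0,0,0],
    [0,0,0.014],
    [0,0,0.029],
    [0,0,0.043],
    [0,0,0.058],
    [0,0,0.072],
    [0,0,0.087],
    [0,0,0.102],
    [0,0,0.116],
    [0,0,0.116]
  ],
  "hand": [0.62,0.62,0.62,0.62,0.62,0.62,0.62,0.62,0.62,0.62]
}}

```text
time_s: 6.55
ee_pos: [490.3, 74.4, 24.2]
ee_rot: [-180.0, -0.1, 169.1]
force: [-2.7, 0.8, 0.5]
gripper_width: 56.5
gripper_force: 0.9
```

```bash
cat > look.py <<'E'
from h import *
import sys
k=sys.argv[1]
s=env.state();print(s['ee_pos'],s['ee_rot'],s['force'],s['time_s'])
ims=[]
for n in('top','side'):
  p=grab(n); i=cv2.cvtColor(p['pixels'],cv2.COLOR_RGB2BGR)
  for r in spotter.landmark_of(p,'chamber')[:3]: print(n,round(r['score'],2),np.round(r['position'],1),px2w(p,r['position'],30)[0,:2].round(1))
  i=i[110:230,190:330] if n=='top' else i[150:250,240:380]
  ims.append(cv2.resize(i,(400,int(400*i.shape[0]/i.shape[1])),interpolation=cv2.INTER_CUBIC))
h=max(map(len,ims)); cv2.imwrite(f'pics/both{k}.png',np.hstack([np.pad(x,((0,h-len(x)),(0,0),(0,0))) for x in ims]))
E
python3 look.py 3
```

```text
[490.2813473   74.35145592  24.21176647] [-1.79976551e+02 -8.60951923e-02  1.69071297e+02] [-2.68231995  0.79780511  0.46079625] 6.55
top 0.88 [418.6 268.1] [ 420.3 -285.8]
top 0.7 [247.7 176.9] [593.   50.9]
top 0.45 [258.5 117.9] [711.5  32.1]
side 0.94 [233.2 344.6] [ 426.3 -318.8]
side 0.8 [300.3 198. ] [587.9  53. ]
side 0.59 [154.3 168.6] [266.6 193. ]
```

View pics/both3.png

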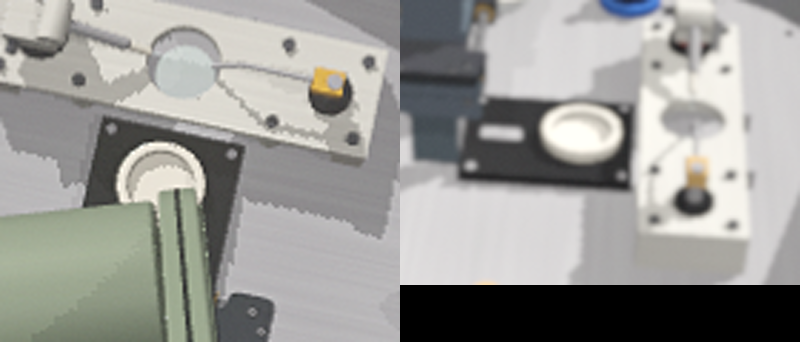

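```bash
cat > pose.py <<'E'
from h import *
O=np.array([676.72,38.75]); b=np.radians(-10.9); X=np.array([np.cos(b),np.sin(b)]); Y=np.array([-X[1],X[0]])
def tobr(w): d=np.asarray(w)[:,:2]-O; return np.c_[d@X,d@Y]
def bwarp(p,z,x0=-130,x1=0,y0=-75,y1=75,s=4):
    g,h=np.meshgrid(np.arange(y0,y1,1/s),np.arange(x0,x1,1/s))
    W=O+h.ravel()[:,None]*X+g.ravel()[:,None]*Y
    m=w2px(p,np.c_[W,np.full(len(W),z)]).astype(np.float32).reshape(*g.shape,2)
    return cv2.remap(p['pixels'],m[...,0],m[...,1],cv2.INTER_CUBIC)
E
python3 - <<'E'
from pose import *
p=grab('top'); q=grab('side')
c=np.array([[102,118],[243,147],[212,295]])/400*140+[190,110]-.33
print(tobr(px2w(p,c,30)))
c=np.array([[78,97],[58,178],[230,187]])/400*140+[240,150]-.33
print('side rear-left, rear-right, frontright',tobr(px2w(q,c,30)))
for im,n in((p,'t'),(q,'s')):
  w=bwarp(im,30); g=w.max(2)
  for x in(-70,-62,-55,-50) if n=='t' else (-110,-100,-90,-80,-70):
    r=g[int((x+130)*4)].astype(float); d=r<75; k=np.flatnonzero(d)
    print(n,x,k.min()/4-75 if len(k) else None,k.max()/4-75 if len(k) else None)
  for y in(-40,-35,35,40):
    r=g[:,int((y+75)*4)]; k=np.flatnonzero(r<75); print(n,'y',y,k.min()/4-130,k.max()/4-130)
E
```

```text
[[ -43.30554794   49.70213725]
 [ -43.04275887  -49.07039769]
 [-146.93365763  -49.30835517]]
side rear-left, rear-right, frontright [[-166.90886848   42.3672118 ]
 [-171.71607762  -59.38639289]
 [ -45.79896725  -56.97871056]]
t -70 -48.5 49.0
t -62 -48.75 48.75
t -55 -49.0 49.0
t -50 -48.75 49.0
t y -40 -119.25 -43.0
t y -35 -102.25 -43.5
t y 35 -101.25 -43.0
t y 40 -102.75 -42.75
s -110 -59.75 39.75
s -100 -59.75 -30.75
s -90 -60.0 -34.5
s -80 -59.75 -36.0
s -70 -59.5 -32.25
s y -40 -130.0 -56.25
s y -35 -130.0 -48.25
s y 35 -130.0 -47.5
s y 40 -63.0 -57.5
```

```bash
python3 - <<'E'
from pose import *
q=grab('side')
c=np.array([[462,125],[456,445],[628,455],[608,125]])/4.4+[220,130]-.4
print('deck corners side',tobr(px2w(q,c,54)).round(1))
for o in('opening','entry','bridge'):
  for p in(q,grab('top')):
    r=spotter.landmark_of(p,o)
    if r: print(o,r[0]['score'],tobr(px2w(p,r[0]['position'],20)))
E
```

```text
deck corners side [[ -40.6  123.8]
 [ -39.9 -133.7]
 [  35.8 -132.8]
 [  36.3  132.1]]
opening 0.96 [[-9.44706699 -2.14204605]]
opening 0.83 [[-7.35881259  3.93184943]]
entry 0.88 [[-41.79438893  -2.29032145]]
entry 0.8 [[-35.73934365  -4.7920241 ]]
bridge 0.73 [[ 1.76450031 -6.6156405 ]]
bridge 0.78 [[-2.38573912  0.11483677]]
```

```bash
python3 - <<'E'
from pose import *
p=grab('top');q=grab('side')
print(tobr(px2w(p,np.array([[361,250],[293,410],[414,459],[480,298]])/3+[110,85]-.33,30)).mean(0))
print(tobr(px2w(q,np.array([[169,226],[121,320],[345,360],[382,260]])/4.4+[220,130]-.4,30)).mean(0))
# current front screws: top crop (112,128),(232,153); side (622-400,105)?,(620-400,175),(470-400,165)
print(tobr(px2w(p,np.array([[112,128],[232,154]])/400*140+[190,110]-.33,30)))
print(tobr(px2w(q,np.array([[226,107],[221,175],[70,166]])/400*140+[240,150]-.33,30)))
# deck holes near edge, top vs side: (80,80),(272,121)top3 ; side same holes (482,188),(480,349)side1
print(tobr(px2w(p,np.array([[322,159],[526,203],[343,79],[544,122]])/3+[110,85]-.33,54)))
print(tobr(px2w(q,np.array([[482,188],[480,349],[589,195],[597,358]])/4.4+[220,130]-.4,54)))
E
```

```text
[-137.35985151    2.61100657]
[-140.27503512    0.9416138 ]
[[-48.71009024  41.48531434]
 [-49.37496358 -42.69916112]]
[[ -50.83664516   41.21636787]
 [ -52.6852698   -43.69475746]
 [-164.39315499  -44.48375738]]
[[-26.15165096  67.66622915]
 [-27.15068744 -65.23457798]
 [ 27.89845117  66.01033228]
 [ 27.01726385 -65.84762495]]
[[-29.74756992  66.674286  ]
 [-29.82450459 -64.61304398]
 [ 24.39317067  66.17965864]
 [ 24.28349512 -65.75625456]]
```

Top and side agree: the plate is square, within about 1 mm of the axis, with about 83 mm to go. I'm pushing straight in with a +1 mm drift in y.

>>> {"method": "apply_moves", "body": {
  "delta_pos": [
    [0.03,-0.005,0],
    [0.07,-0.012,0],
    [0.11,-0.019,0],
    [0.15,-0.027,0],
    [0.19,-0.034,0],
    [0.23,-0.041,0],
    [0.27,-0.048,0],
    [0.31,-0.055,0],
    [0.335,-0.059,0],
    [0.345,-0.061,0]
  ],
  "rot": [
    [0,0,0],
    [0,0,0],
    [0,0,0],
    [0,0,0],
    [0,0,0],
    [0,0,0],
    [0,0,0],
    [0,0,0],
    [0,0,0],
    [0,0,0]
  ],
  "hand": [0.62,0.62,0.62,0.62,0.62,0.62,0.62,0.62,0.62,0.62]
}}

```text
time_s: 8.28
ee_pos: [533.1, 67.3, 24.4]
ee_rot: [180.0, 0.0, 169.1]
force: [-4.3, 0.9, 1.7]
gripper_width: 56.7
gripper_force: 1.9
```

```bash
python3 look.py 4
```

```text
[533.12835854  67.25245967  24.38233146] [1.79983009e+02 4.78748183e-02 1.69059410e+02] [-4.2603863   0.86200224  1.72557732] 8.2833
top 0.84 [419.8 265.4] [ 425.5 -288.3]
top 0.66 [258.5 118.8] [709.6  32.1]
top 0.65 [131.1 192.3] [559.  278.1]
side 0.88 [230.6 344.8] [ 422.2 -318.8]
side 0.6 [324.8 199.5] [640.   43.2]
side 0.44 [154.3 167.4] [266.3 198. ]
```

View pics/both4.png

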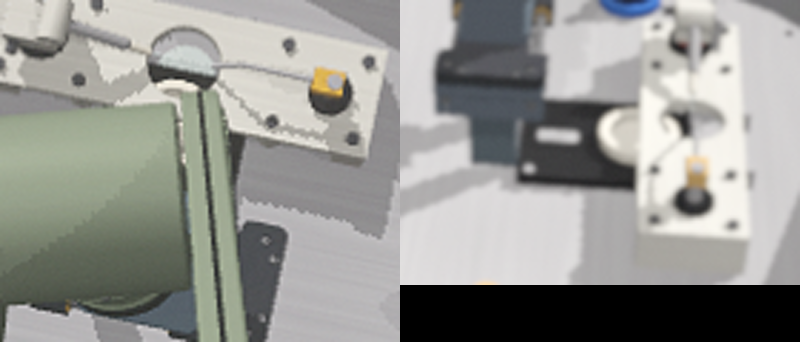

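The plate is entering cleanly under the bridge, with its front edge showing in the opening at top (185,75). I'm checking its lateral offset numerically.

```bash
python3 - <<'E'
from pose import *
p=grab('top');q=grab('side')
print('side screw',tobr(px2w(q,np.array([[130,167]])/400*140+[240,150]-.33,30)))
g=bwarp(p,30,-130,0).max(2)
for x in(-70,-65,-60,-56,-52,-48): 
  r=g[int((x+130)*4)]; k=np.flatnonzero((r<75)&(np.arange(len(r))<(75)*4-60)); print(x,k.min()/4-75 if len(k) else None, r[60:160:8])
E
```

```text
side screw [[-120.0966822   -41.13110758]]
-70 -47.75 [143 144 145 145 152 121  75  89 133 165 173 171 170]
-65 -48.0 [149 149 149 150 152 128  69  68 116 140 170 171 171]
-60 -48.5 [143 144 144 143 153 116  68  53  91 124 147 168 170]
-56 -48.0 [149 149 148 148 150 136  72  57  67 111 120 161 173]
-52 -47.75 [146 146 146 145 150 128  75  61  57  93  97 130 166]
-48 -47.75 [144 144 145 145 152 135  75  57  61  64  87 121 151]
```

>>> {"method": "apply_moves", "body": {
  "delta_pos": [
    [0.03,-0.006,0],
    [0.07,-0.013,0],
    [0.11,-0.021,0],
    [0.15,-0.029,0],
    [0.19,-0.037,0],
    [0.225,-0.043,0],
    [0.255,-0.049,0],
    [0.28,-0.054,0],
    [0.3,-0.058,0],
    [0.31,-0.06,0]
  ],
  "rot": [
    [0,0,0],
    [0,0,0],
    [0,0,0],
    [0,0,0],
    [0,0,0],
    [0,0,0],
    [0,0,0],
    [0,0,0],
    [0,0,0],
    [0,0,0]
  ],
  "hand": [0.62,0.62,0.62,0.62,0.62,0.62,0.62,0.62,0.62,0.62]
}}

```text
time_s: 9.42
ee_pos: [569.9, 60.0, 24.3]
ee_rot: [180.0, 0.0, 169.1]
force: [-3.5, 0.9, 2.8]
gripper_width: 56.7
gripper_force: 1.9
```

>>> {"method": "apply_moves", "body": {
  "delta_pos": [
    [0.007,-0.001,0],
    [0.014,-0.003,0],
    [0.021,-0.004,0],
    [0.028,-0.005,0],
    [0.028,-0.005,0]
  ],
  "rot": [
    [0,0,0],
    [0,0,0],
    [0,0,0],
    [0,0,0],
    [0,0,0]
  ],
  "hand": [0.62,0.62,0.62,0.62,0.62]
}}

```text
time_s: 9.83
ee_pos: [570.8, 59.8, 24.3]
ee_rot: [-180.0, -0.2, 169.1]
force: [-7.1, 2.0, 6.2]
gripper_width: 56.3
gripper_force: 4.0
```

>>> {"method": "apply_moves", "body": {
  "delta_pos": [
    [0.007,-0.001,0],
    [0.014,-0.003,0],
    [0.02,-0.004,0],
    [0.02,-0.004,0],
    [0.02,-0.004,0]
  ],
  "rot": [
    [0,0,0],
    [0,0,0],
    [0,0,0],
    [0,0,0],
    [0,0,0]
  ],
  "hand": [0.62,0.62,0.62,0.62,0.62]
}}

```text
time_s: 10.25
ee_pos: [570.9, 59.8, 24.3]
ee_rot: [-180.0, -0.5, 169.0]
force: [-11.6, 3.9, 10.6]
gripper_width: 56.6
gripper_force: 6.4
```

```bash
python3 look.py 5
```

```text
[570.93337793  59.79500818  24.31376972] [-179.96429252   -0.5055144   169.03773117] [-11.57697722   3.89104568  10.63520548] 10.25
top 0.83 [420.7 266.5] [ 423.4 -290.1]
top 0.55 [257.3 136.2] [674.3  33.8]
side 0.93 [230.  344.9] [ 421.2 -318.9]
side 0.7 [155.2 167.4] [268.3 197.8]
side 0.52 [339.5 202. ] [670.1  31.7]
```

View pics/both5.png

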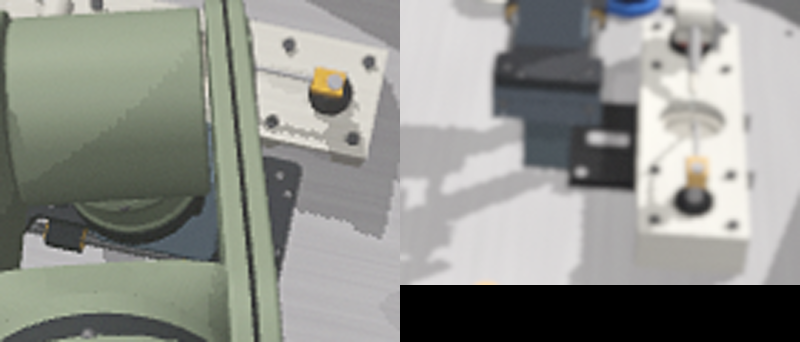

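Firmly stopped: force rises with no advance, and the chamber sits in the opening in the side view at (692,120). I'm backing off and lifting clear to check squareness.

>>> {"method": "apply_moves", "body": {
  "delta_pos": [
    [-0.03,0.006,0],
    [-0.1,0.019,0],
    [-0.2,0.038,0],
    [-0.3,0.058,0],
    [-0.3,0.058,0.2],
    [-0.3,0.058,0.5],
    [-0.3,0.058,0.8],
    [-0.3,0.058,1],
    [-0.3,0.058,1]
  ],
  "rot": [
    [0,0,0],
    [0,0,0],
    [0,0,0],
    [0,0,0],
    [0,0,0],
    [0,0,0],
    [0,0,0],
    [0,0,0],
    [0,0,0]
  ],
  "hand": [0.62,0.62,0.62,0.62,0.62,0.62,0.62,0.62,0.62]
}}

```text
time_s: 11.2
ee_pos: [543.9, 66.3, 150.3]
ee_rot: [179.8, 0.8, 169.1]
force: [0.6, 0.9, -0.8]
gripper_width: 56.7
gripper_force: 0.0
```

>>> {"method": "apply_moves", "body": {
  "delta_pos": [
    [-0.3,0.05,0.2],
    [-0.6,0.1,0.5],
    [-0.9,0.17,0.7],
    [-1,0.19,0.7],
    [-1,0.19,0.7],
    [-1,0.19,0.7]
  ],
  "rot": [
    [0,0,0],
    [0,0,0],
    [0,0,0],
    [0,0,0],
    [0,0,0],
    [0,0,0]
  ],
  "hand": [0.62,0.62,0.62,0.62,0.62,0.62]
}}

```text
time_s: 11.7
ee_pos: [419.3, 89.0, 228.7]
ee_rot: [179.9, 0.2, 169.1]
force: [0.2, -0.4, -0.1]
gripper_width: 56.7
gripper_force: 0.0
```

```bash
python3 - <<'E'
from pose import *
s=env.state();print(s['ee_pos'],s['force'],s['time_s'])
for n in('wrist','top','side'):
  p=grab(n,n+'f.png'); g=bwarp(p,30,-140,-20).max(2); cv2.imwrite(f'pics/{n}_bw.png',cv2.cvtColor(bwarp(p,30,-140,60),cv2.COLOR_RGB2BGR))
  print(n,'x rear at y',[(y,(lambda k:(k.min()/4-140) if len(k) else None)(np.flatnonzero(g[:,int((y+75)*4)]<75))) for y in(-45,-35,-20,0,20,35,45)])
  print(n,'y edges at x',[(x,(lambda k:(k.min()/4-75,k.max()/4-75) if len(k) else None)(np.flatnonzero(g[int((x+140)*4)]<75))) for x in(-80,-70,-60,-50)])
  for o in('plate_rear','chamber'):
    for r in spotter.landmark_of(p,o)[:3]: print(n,o,round(r['score'],2),tobr(px2w(p,r['position'],25 if o[0]=='p' else 30)).round(1))
E
```

```text
[419.29139205  88.9845766  228.6995674 ] [ 0.22839777 -0.42943656 -0.11003204] 11.7
wrist x rear at y [(-45, np.float64(-91.5)), (-35, np.float64(-91.25)), (-20, np.float64(-91.5)), (0, np.float64(-91.25)), (20, np.float64(-91.25)), (35, np.float64(-91.75)), (45, np.float64(-91.25))]
wrist y edges at x [(-80, (np.float64(-35.75), np.float64(48.5))), (-70, (np.float64(-47.25), np.float64(48.75))), (-60, (np.float64(-47.5), np.float64(48.75))), (-50, (np.float64(-47.5), np.float64(49.0)))]
wrist plate_rear 0.68 [[-378.3  119.4]]
wrist plate_rear 0.62 [[-92.2   2.6]]
wrist chamber 0.98 [[-435.6  110.2]]
top x rear at y [(-45, np.float64(-90.5)), (-35, np.float64(-90.5)), (-20, np.float64(-90.0)), (0, np.float64(-90.25)), (20, np.float64(-90.25)), (35, np.float64(-89.75)), (45, np.float64(-89.5))]
top y edges at x [(-80, (np.float64(-48.25), np.float64(50.0))), (-70, (np.float64(-47.75), np.float64(50.5))), (-60, (np.float64(-48.5), np.float64(50.0))), (-50, (np.float64(-48.25), np.float64(49.75)))]
top plate_rear 0.65 [[-83.7   2.9]]
top plate_rear 0.6 [[-121.1 -316.3]]
top chamber 0.92 [[-187.8 -367.5]]
top chamber 0.77 [[-1.9 -2.2]]
side x rear at y [(-45, np.float64(-75.75)), (-35, np.float64(-89.25)), (-20, np.float64(-89.0)), (0, np.float64(-88.75)), (20, np.float64(-89.0)), (35, np.float64(-89.0)), (45, None)]
side y edges at x [(-80, (np.float64(-59.25), np.float64(34.25))), (-70, (np.float64(-58.75), np.float64(42.75))), (-60, (np.float64(-59.0), np.float64(42.75))), (-50, (np.float64(-59.25), np.float64(43.0)))]
side plate_rear 0.89 [[-119.6 -335.5]]
side plate_rear 0.68 [[-90.1  -8. ]]
side chamber 0.93 [[-185.5 -397.6]]
side chamber 0.65 [[-2.6 -7.9]]
side chamber 0.44 [[-430.    92.8]]
```

The rear edge is at x = -90 mm and level to within about 0.5°, y is within 1 mm, and the robot is clear. Handing in.

```bash
python3 -c "
from workcell import env
print(env.job_done())"
```

```text
the job is handed in; nothing more can be done
None
```

The plate is home against the stop pins, square to within about 0.5° and centred to within about 1 mm; it was only pushed, the hand is clear of the scene, and the job was handed in at about 12 s (no verdict was returned).

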